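# Shut the instrument cassette

## Robot

A 7-joint arm with a two-finger parallel gripper is mounted at the origin on a cart in front of the work surface, level with it; the furniture and walls round the work are solid. World frame = base frame: x ahead of the robot, y to its left, z up, the work surface at z = 0. Lengths are in mm, angles in rad, forces in N, time in s.
With the tool pointing down it reaches from about 425 to 875 mm from the base axis. Payload 4.7 kg.
Tool frame: the origin (TCP) lies on the centre line of the jaws, within the pads' length; the fingertips stand ahead of it and the grasp point (between the pads) lies 3 mm ahead of it (robot.tcp_to_tips is the z of the fingertips in the tool frame, in mm); z points along the fingers, y is the line along which they close (so a half turn about z gives the same grasp; the last joint's range is limited). The gripper opens to 87 mm and grips with 3 to 60 N. Pads are 19 mm wide; open, the fingers measure 117 mm over their backs; the gripper's body (75 mm by 190 mm) begins 51 mm behind the grasp point.
Start: joints at [1.294, 0.321, -0.07, 1.45, 0.023, 1.371, -0.057], TCP at [186.347, -622.734, 244.587] pointing down, gripper open.
Joint ranges: [-2.86, 2.86], [-0.3, 2.09], [-1.38, 1.24], [0.06, 2.45], [-1.56, 4.7], [0.09, 2.05], [-2.69, 2.69]. Speed limits (rad/s): [2.57, 2.57, 3.14, 3.14, 3.14, 3.14, 3.14].

## Interface

Orientations are given as a 3x3 rotation matrix whose columns are the frame's x, y, z axes.
In Python, from plant import robot gives the robot as it stands. Calls block until the motion is done:
- robot.move_pose(position, orientation): joint-space move of the TCP to a pose.
- robot.move_linear(position, orientation=None, feed=150, contact_N=None): straight line of the TCP; orientation=None keeps the orientation; feed is the mean speed in mm/s. With contact_N (N) it stops when the force on the tool has changed by that much, and returns True; else False.
- robot.goto_joints(angles): joint-space move.
- robot.release() and robot.close_gripper(): open the fingers fully, or close them until they stop; the grip force is fixed at half the most.
- robot.hold(seconds).
- robot.ik(position, orientation): joint angles nearest the present ones, or None.
- robot.camera(name): name is "scene" or "top"; returns the picture (420x560x3 uint8, red, green, blue); there is no depth.
- robot.camera_info(name): a dict with "K" (3x3 intrinsics, pixels), "rvec" (rotation vector, rad) and "tvec" (3), from world to camera coordinates, as OpenCV has them. Camera axes: x right, y down, z forward; pixel columns grow to the right and rows downward; lengths in mm; the calibration is good to about 2 mm. A picture is of the moment at which its call begins. camera_info takes no time and is no camera call.
A pose or a line that the arm cannot do raises robot.Unreachable and nothing moves.
- robot.close_job(): hands the job in; it is judged then, once.
Trained networks look in the newest picture that a camera, given by its name, has taken for a name from the list of things; names that differ only in an ending like _2 or _b are one class to them, and where a whole thing is asked for, a point or a joint stands for the part that bears it (a point fixed in the world has none). Each returns a list of dicts, best first, with "p" (0 to 1); they miss things now and then, are a little off and sometimes report something else, mostly with a low value. They report only what shows in the picture. A call takes as long as a camera call.
- robot.masks_of(target, camera): "mask" (420x560 bool, what is visible of it).
- robot.mark_of(target, camera): "point" ([x, y, z] in mm, in world coordinates, good to about 4 mm: a listed point, or the origin of a listed thing).
Readings, each from a call of its own:
- robot.read_t(): time.
- robot.read_joint_pos(): joint angles.
- robot.read_qvel(): joint speeds.
- robot.read_tau(): joint torques, N m.
- robot.read_tcp_pos(): TCP position.
- robot.read_orientation(): TCP orientation.
- robot.read_force(): force on the tool from outside, world axes, zero at the start.
- robot.read_wrist_torque(): the same for the moment, N m.
- robot.read_width(): finger opening in mm.
- robot.read_finger_force(): force on a finger pad.
Only numpy, scipy, OpenCV 4.12 (cv2) and the standard library are available. Lean on these libraries where they do the work, as an engineer would, in place of code of your own. Each camera call takes 0.05 s, during which the arm holds its last target. There are 200 camera calls.

## Task

Close up the small metal instrument cassette on the worktop: with the fingertips push its blue tray fully home first, and only then push the standing lid over and down until it lies shut. The cassette stands loose, so push gently and leave it standing just where it is, do not pick anything up, and leave the yellow tub, the small white carton and the brown card bin alone.

Things in the scene. Friction and masses are not known exactly. Their poses are not given: they have to be found in the camera images.
- case: Small aluminium instrument cassette, loose on the worktop on rubber feet, weighted base, about 2.8 kg with tray and lid: 90 mm deep (x) x 90 mm wide (y) x 65 mm high, open at the top and front. Origin: centre of its underside. Own -x is its front (tray side), own +x its back (hinge side), z up. It stands turned by up to 0.7 rad; it starts to slide if it is pushed sideways with more than about 12 N.
- tray (a joint): How far the blue tray is pulled out of the cassette's front, in m: 0 = fully home, grows as it comes out along the case's -x. It slides with about 2 N of friction and stays where it is left. Starts 0.018 to 0.042.
- tray_front (a point): Centre of the outer face of the blue tray front (plate 86 mm wide, 4 mm thick, from 10 to 50 mm above the case's underside). Moves with the tray; axes as the case. With the tray home this face is 49 mm in front of the case's origin.
- lid (a joint): Angle of the perforated aluminium lid, in rad: 0 = lies shut on the case, pi/2 = stands upright; it grows as it opens towards the back. A stiff hinge (about 0.15 Nm, so 1 to 3 N at its free edge) holds it wherever it is left; it does not fall. Starts 1.2 to 1.55.
- lid_hinge (a point): Middle of the lid's hinge axis, which runs along the case's y axis on the back rim: 45 mm behind the case's origin, 65.5 mm above its underside. Axes turn with the lid; with the lid shut they are those of the case. The lid is a plate 98 mm long from the hinge along its own -x, 90 mm wide, 4 mm thick: its inner face contains the hinge axis, its outer face (upper when shut) is 4 mm along its own +z. A 12 mm lip hangs from the free edge on the inner side.
- lid_band (a point): Middle of the blue band along the lid's free edge, on the lid's outer face, 89 mm from the hinge. Axes as the lid: own +z points out of the outer face. Moves with the lid; shut, it is 70 mm above the case's underside.
- tub: Bystander: round yellow tub with lid, 89 mm across, 52 mm high, standing behind the cassette. Origin: centre of the underside.
- carton: Bystander: small white carton, 60 x 101 x 56 mm, to the left of the cassette. Origin: centre of the underside.
- card_bin: Bystander: open brown card bin, 50 x 60 x 87 mm, on the white board (8.5 mm thick) to the right of the cassette. Origin: centre of the underside.

How it is judged:
By the outcome, as a careful person would: the job done as asked, in the order asked, and still so for the second after the job is handed in, with the robot touching nothing.
It also fails if it takes over 43 s, if anything falls off the work surface, if the arm or the gripper's body presses on something with over 40 N, if the wrist force passes 120 N, or if a joint passes its speed limit or range.

## Working session

There is one attempt and no reset: what is moved stays moved. The work goes in short steps, each a Python script; the robot and the scene stay as the last script left them, time stands still between calls to the robot, and variables do not carry over. Pictures are saved under pics/ and viewed, at most 10 in all, crops included, and the job is handed in when it is done.

```bash
mkdir -p pics; python3 - <<'E'
from plant import robot
import cv2,numpy as np
print(robot.tcp_to_tips,robot.read_t(),robot.read_orientation().round(2) if hasattr(robot.read_orientation(),'round') else robot.read_orientation())
ims=[]
for c in("scene","top"):
    ims.append(robot.camera(c)); i=robot.camera_info(c)
    R=cv2.Rodrigues(np.array(i["rvec"],float))[0];print(c,(-R.T@np.array(i["tvec"]).ravel()).round(),R[2].round(2))
    for t in("case","tray_front","lid_hinge","lid_band","tub","carton","card_bin"):
        print(t,[(np.round(m["point"]).tolist(),round(m["p"],2)) for m in robot.mark_of(t,c)[:2]])
    cv2.imwrite(f"pics/{c}.png",ims[-1][:,:,::-1])
print(robot.read_t())
E
```

```text
22.0 0.0 [[ 0.96  0.29 -0.  ]
 [ 0.29 -0.96  0.  ]
 [-0.   -0.   -1.  ]]
scene [144. 485. 835.] [ 0.37 -0.65 -0.67]
case [([558.0, -304.0, 2.0], 0.62)]
tray_front [([476.0, -324.0, 32.0], 0.93)]
lid_hinge []
lid_band [([577.0, -300.0, 155.0], 0.63)]
tub [([734.0, -284.0, 4.0], 0.75)]
carton [([457.0, 12.0, -2.0], 0.83)]
card_bin [([502.0, -487.0, 14.0], 0.59)]
top [ 369. -243. 1060.] [ 0.21  0.   -0.98]
case [([562.0, -302.0, -2.0], 0.79)]
tray_front [([474.0, -321.0, 31.0], 0.6)]
lid_hinge [([604.0, -290.0, 65.0], 0.66)]
lid_band [([582.0, -301.0, 151.0], 0.87)]
tub [([742.0, -285.0, -2.0], 0.61)]
carton [([464.0, 11.0, 0.0], 0.69)]
card_bin [([500.0, -490.0, 6.0], 0.79)]
0.8
```

View pics/scene.png

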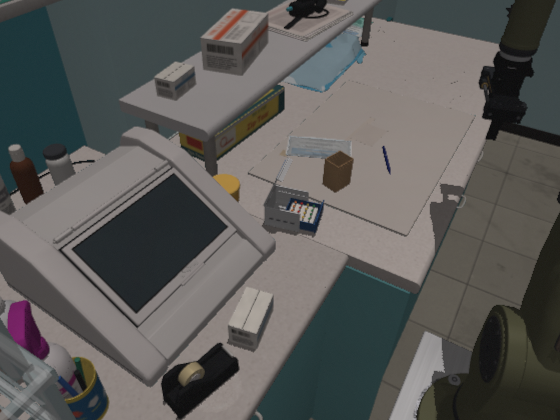

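View pics/top.png

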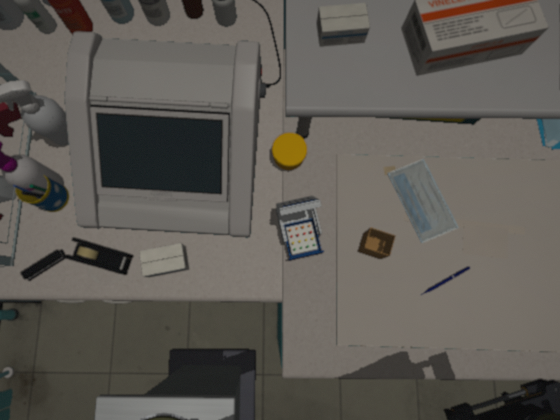

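The scene picture shows the cassette at about (295,210), with the tray out and the lid standing. The bin is at (338,170), the tub at (227,188), and a large instrument's corner is near (270,245). In the top picture the cassette is at (300,230), the instrument's corner at (252,230) and the shelf corner at (286,113). I'll triangulate the clearances before moving.

```bash
python3 - <<'E'
from plant import robot
import cv2,numpy as np
P=[]
for c in("scene","top"):
    i=robot.camera_info(c);R=cv2.Rodrigues(np.array(i["rvec"],float))[0]
    P.append(np.array(i["K"])@np.c_[R,np.array(i["tvec"]).reshape(3)])
for n,a,b in[("dev corner",(272,243),(252,231)),("dev back-right top",(140,135),(258,40)),("shelf corner",(205,130),(286,113)),("lid tip L",(277,190),(280,205)),("lid tip R",(308,196),(318,199))]:
    X=cv2.triangulatePoints(P[0],P[1],np.float64(a),np.float64(b)).ravel();print(n,(X[:3]/X[3]).round())
E
python3 - <<'E'
import cv2
for n,(x0,y0,w,h) in {"scene":(200,140,160,120),"top":(240,170,160,120)}.items():
    i=cv2.imread(f"pics/{n}.png")[y0:y0+h,x0:x0+w]
    cv2.imwrite(f"pics/{n}_c.png",cv2.resize(i,None,fx=5,fy=5,interpolation=cv2.INTER_CUBIC))
E
```

```text
dev corner [ 536. -196.   17.]
dev back-right top [ 941. -214.  178.]
shelf corner [ 762. -270.  214.]
lid tip L [ 571. -265.  119.]
lid tip R [ 572. -371.   35.]
```

View pics/scene_c.png

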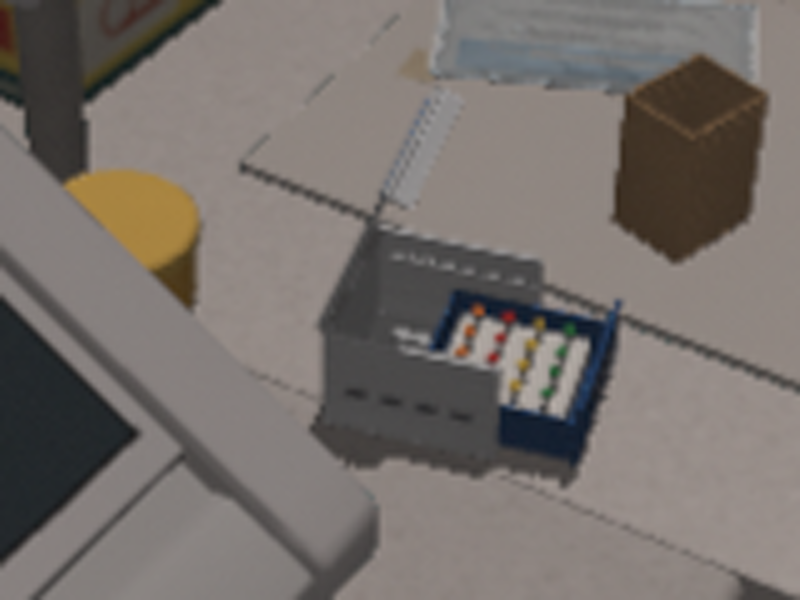

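View pics/top_c.png

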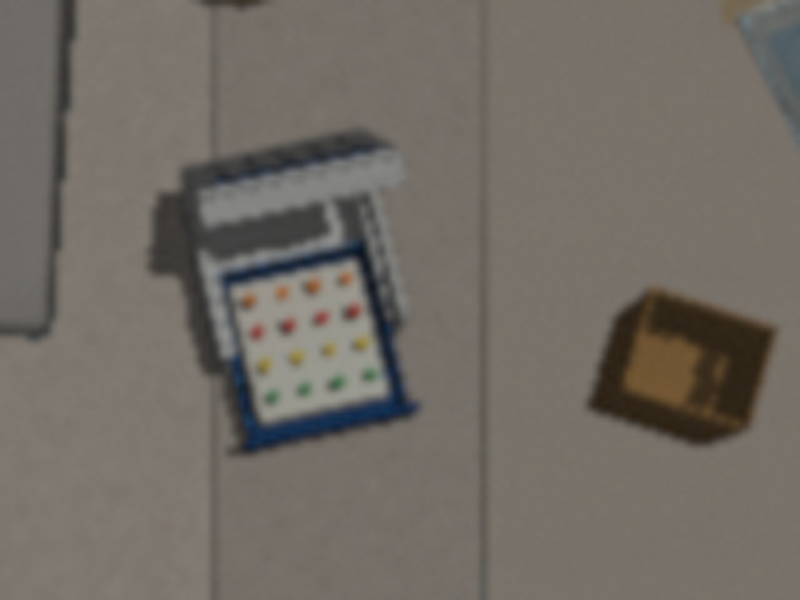

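```bash
cat >h.py <<'E'
from plant import robot
import numpy as np
yaw=0.235;c,s=np.cos(yaw),np.sin(yaw)
O=np.array([560,-302.,0])
R=np.array([[c,s,0],[s,-c,0],[0,0,-1]])
def W(x,z,y=0): return O+[c*x-s*y,s*x+c*y,z]          # case coords -> world
def L(p): d=np.array(p)-O; return np.array([c*d[0]+s*d[1],-s*d[0]+c*d[1],d[2]]).round(1)
E
python3 - <<'E'
from h import *
robot.close_gripper()
robot.move_pose(W(-125,200),R)
robot.move_linear(W(-125,40),feed=200)
print(robot.read_t(),robot.read_force())
h=robot.move_linear(W(-85,40),feed=40,contact_N=6);print(h,L(robot.read_tcp_pos()),robot.read_force())
if not h:
    h=robot.move_linear(W(-50,40),feed=15,contact_N=5);print(h,L(robot.read_tcp_pos()),robot.read_force())
print(robot.read_t())
robot.camera("top")
for t in("case","tray_front","lid_hinge","lid_band"):
    print(t,[(np.round(m["point"]).tolist(),round(m["p"],2)) for m in robot.mark_of(t,"top")[:1]])
E
```

```text
4.7167 [ 0.62289059  0.08946551 -0.23701036]
False [-84.7   0.2  39.9] [0.72003983 0.4644725  0.1760854 ]
True [-63.3   0.3  39.3] [0.29801073 0.29225051 0.87381029]
7.3167
case [([559.0, -302.0, -2.0], 0.66)]
tray_front [([742.0, -288.0, -1.0], 0.7)]
lid_hinge [([600.0, -295.0, 65.0], 0.51)]
lid_band [([576.0, -303.0, 152.0], 0.67)]
```

```bash
python3 - <<'E'
from h import *
import cv2
print(robot.read_force(),L(robot.read_tcp_pos()))
out=[]
for n,(x0,y0) in {"scene":(230,150),"top":(240,170)}.items():
    out.append(cv2.resize(robot.camera(n)[y0:y0+110,x0:x0+80,::-1],None,fx=5,fy=5,interpolation=cv2.INTER_CUBIC))
cv2.imwrite("pics/b.png",np.hstack(out))
E
```

```text
[-0.02696924 -0.82866909 -0.62255945] [-64.5   0.7  38.5]
```

View pics/b.png

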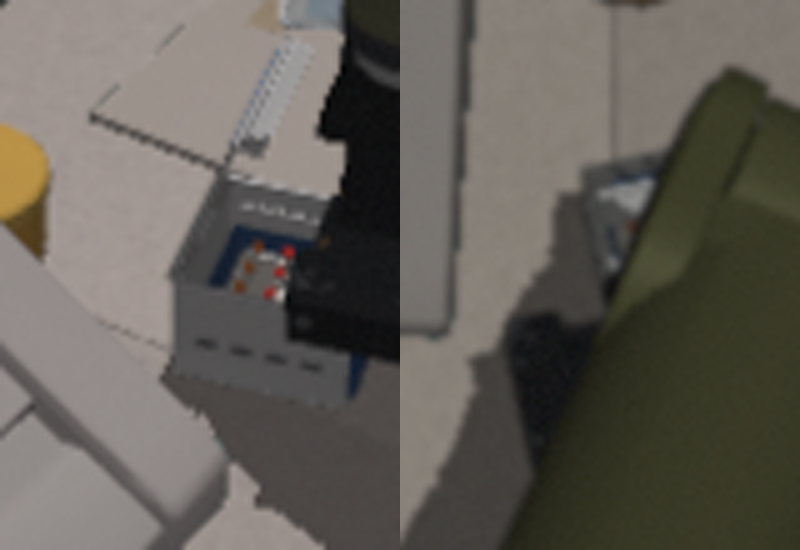

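The tray is nearly home, with a sliver of blue still at (355,375). I'll push once more, slightly firmer.

```bash
python3 - <<'E'
from h import *
for N in(6,8):
    p=L(robot.read_tcp_pos())
    h=robot.move_linear(W(-50,40),feed=12,contact_N=N);print(p,h,L(robot.read_tcp_pos()),robot.read_force(),robot.read_t())
robot.move_linear(W(-120,42),feed=150)
robot.move_linear(W(-120,200),feed=250)
print(robot.read_t())
robot.camera("scene")
import cv2
i=robot.camera("scene")[140:260,220:360,::-1];cv2.imwrite("pics/d.png",cv2.resize(i,None,fx=5,fy=5,interpolation=cv2.INTER_CUBIC))
for t in("case","tray_front","lid_hinge","lid_band"):
    print(t,[(np.round(m["point"]).tolist(),round(m["p"],2)) for m in robot.mark_of(t,"scene")[:1]])
E
```

```text
[-64.7   0.6  38.5] True [-63.3   0.7  38.2] [-0.31817968  0.29311505 -0.22536931] 8.2
[-63.3   0.7  38.2] True [-63.3   1.3  37.3] [0.10790273 0.41691085 0.43177994] 8.725
10.0333
case [([556.0, -304.0, 2.0], 0.69)]
tray_front [([513.0, -318.0, 32.0], 0.85)]
lid_hinge []
lid_band [([558.0, -300.0, 0.0], 0.66)]
```

View pics/d.png

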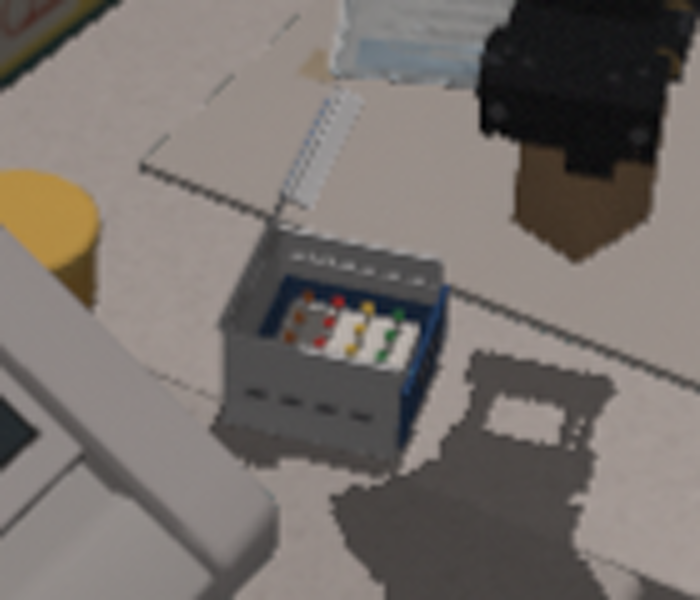

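The tray is flush: it stopped at the same point under 6 and 8 N, and the case's pixels haven't moved. Next is the lid.

```bash
python3 - <<'E'
from h import *
robot.move_linear(W(-120,215),feed=300)
robot.move_linear(W(72,215),feed=200)
robot.move_linear(W(72,168),feed=120)
print(robot.read_t(),L(robot.read_tcp_pos()))
r=82
for th in np.arange(1.35,0.05,-0.13):
    x=45-r*np.cos(th)+4*np.sin(th)+9.5; z=65.5+r*np.sin(th)+4*np.cos(th)+22
    h=robot.move_linear(W(x,z),feed=60,contact_N=12)
    f=np.array(robot.read_force());print(round(th,2),h,L(robot.read_tcp_pos()),(x.round(),z.round()),f.round(1))
    if h: break
else:
    h=robot.move_linear(W(45-r+9.5,84),feed=20,contact_N=9);print(h,L(robot.read_tcp_pos()),robot.read_force())
print(robot.read_t())
E
```

```text
12.2333 [ 71.7  -0.3 168.3]
1.35 False [ 4.040e+01 -1.000e-01  1.686e+02] (np.float64(40.0), np.float64(168.0)) [-0.1  0.9  0.2]
1.22 False [ 2.960e+01 -1.000e-01  1.657e+02] (np.float64(30.0), np.float64(166.0)) [ 0.8  0.1 -0.1]
1.09 False [ 19.4  -0.  161.8] (np.float64(20.0), np.float64(162.0)) [-0.   0.2  0.1]
0.96 False [  9.9  -0.  156.5] (np.float64(11.0), np.float64(157.0)) [-0.5 -0.2  0.9]
0.83 False [  1.2  -0.  150.2] (np.float64(2.0), np.float64(151.0)) [-0.4 -0.3  0.6]
0.7 False [ -6.5   0.  142.8] (np.float64(-6.0), np.float64(143.0)) [ 0.2 -0.6  0.2]
0.57 False [-1.310e+01  1.000e-01  1.345e+02] (np.float64(-12.0), np.float64(135.0)) [ 0.1 -0.4  0.5]
0.44 False [-1.870e+01  1.000e-01  1.254e+02] (np.float64(-18.0), np.float64(126.0)) [-0.  -0.3  0. ]
0.31 False [-23.    0.2 115.6] (np.float64(-22.0), np.float64(116.0)) [-0.3  0.6 -0.1]
0.18 False [-26.    0.2 105.4] (np.float64(-25.0), np.float64(106.0)) [0.  0.8 1. ]
True [-26.9  -0.2  91.9] [-0.47227024  1.0676136   5.84669266]
16.5833
```

```bash
python3 - <<'E'
from h import *
import cv2
h=robot.move_linear(W(-27,84),feed=15,contact_N=14);print(h,L(robot.read_tcp_pos()),robot.read_force())
robot.move_linear(W(-27,190),feed=150)
robot.move_linear(W(-150,230),feed=250)
i=robot.camera("scene")[140:260,220:360,::-1];cv2.imwrite("pics/e.png",cv2.resize(i,None,fx=5,fy=5,interpolation=cv2.INTER_CUBIC))
for t in("case","tray_front","lid_band"):
    print(t,[(L(m["point"]).tolist(),round(m["p"],2)) for m in robot.mark_of(t,"scene")[:1]])
print(robot.read_t())
E
```

```text
True [-26.9  -0.2  91.9] [-1.02706971  0.12156965  5.62287251]
case [([0.3, -2.4, 0.4], 0.79)]
tray_front [([-48.5, -2.7, 34.8], 0.5)]
lid_band [([-44.9, -4.1, 73.9], 0.72)]
18.5333
```

View pics/e.png

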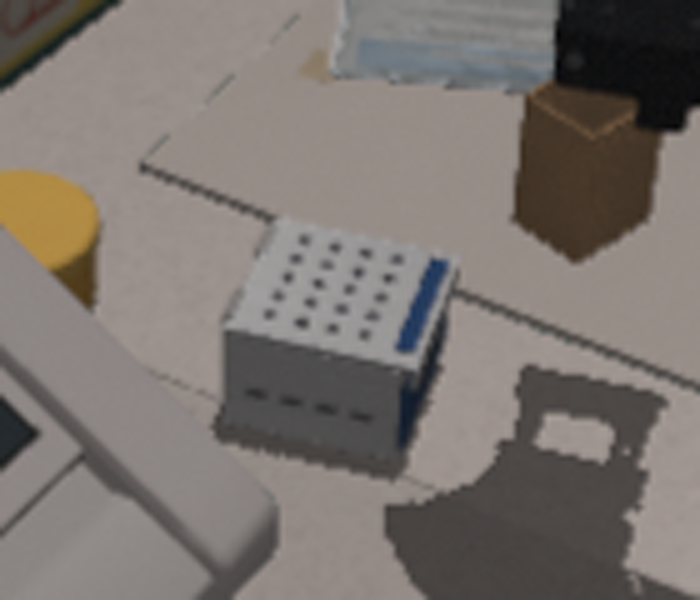

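The lid lies flat (band at about (423,305)), the tray is home, the case hasn't moved, and the robot is clear of everything.

```bash
python3 -c "
from plant import robot
print(robot.close_job())"
```

```text
the job is handed in; nothing more can be done
None
```

The cassette is closed: the tray was pushed home first, then the lid pushed shut. The case stayed where it stood, nothing else was touched, and I handed the job in at about 18.5 s of robot time.

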